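# Sort the cleared-out car parts

### The arm

A 6-joint arm with a two-finger parallel gripper is mounted at the origin on the work surface. World frame = base frame: x ahead of the robot, y to its left, z up, the work surface at z = 0. Lengths are in m, angles in rad, forces in N, time in s.
With the tool pointing down it reaches from about 0.275 to 0.825 m from the base axis. Payload 4.9 kg.
Tool frame: the origin (TCP) lies midway between the tips of the shut fingers; the grasp point (between the pads) lies 19 mm behind it (grip_point_offset is the distance from the TCP to the grasp point, in m); z points along the fingers, y is the line along which they close (so a half turn about z gives the same grasp; the last joint's range is limited). The gripper opens to 85 mm and grips with 20 to 120 N. Pads are 22 mm wide; open, the fingers measure 114 mm over their backs; the gripper's body (76 mm by 85 mm) begins 54 mm behind the grasp point. The pads swing forward as they close: fully open they stand 13 mm farther back than shut.
Start: joints at [1.113, 0.326, -0.193, 1.052, 0, 1.437], TCP at [0.175, 0.521, 0.231] pointing down, gripper open.
Joint ranges: [-2.65, 2.65], [-0.97, 1.79], [-1.3, 1.35], [-1.93, 2.1], [-1.47, 1.37], [-3.14, 3.14]. Speed limits (rad/s): [2.57, 2.57, 3.14, 3.14, 3.14, 3.14].

### API

Orientations are given as a rotation vector (axis times angle).
In Python, from cell import * gives the robot as it stands. Calls block until the motion is done:
- movep(position, orientation): joint-space move of the TCP to a pose.
- move_l(position, velocity=0.15, rot=None, until_force=None): straight line of the TCP; rot=None keeps the orientation; velocity is the mean speed in m/s. With until_force (N) it stops when the force on the tool has changed by that much, and returns True; else False.
- set_joints(angles): joint-space move.
- let_go() and grab(newtons=None): open the fingers fully, or close them until they stop; newtons is the grip in N (None keeps the last).
- sleep(seconds).
- ik(position, orientation): joint angles nearest the present ones, or None.
- get_state(): the state.
- grab_frame(name): name is "scene" or "side" or "wrist"; returns a dict with "img" (480x640x3 uint8, red, green, blue), "fx", "fy", "cx", "cy" (pixels), "cam_to_world" (4x4, takes a point from camera to world coordinates); the wrist camera has in their place "T_tool_cam" (4x4, takes a point from camera to tool coordinates, whose origin is the TCP and whose axes are the flange's). Camera axes: x right, y down, z forward; pixel columns grow to the right and rows downward; lengths in m; the calibration is good to about 2 mm. A picture is of the moment at which its call begins: read the wrist's pose just before it. There is no depth.
A pose or a line that the arm cannot do raises MotionError and nothing moves.
- sign_off(): hands the job in; it is judged then, once.
Trained networks look in the newest picture that a camera, given by its name, has taken for a name from the list of things; names that differ only in an ending like _2 or _b are one class to them, and where a whole thing is asked for, a point or a joint stands for the part that bears it (a point fixed in the world has none). Each returns a list of dicts, best first, with "score" (0 to 1); they miss things now and then, are a little off and sometimes report something else, mostly with a low value. They report only what shows in the picture. A call takes as long as a camera call. They do not tell look-alikes from the thing itself.
- spot_in(camera, name): "centre" ([column, row] in pixels, amid what is visible of it).
- silhouettes(camera, name): "mask" (480x640 bool, what is visible of it) and "centre" ([column, row] in pixels, amid what is visible of it).
- tip_of(camera, name): "centre" ([column, row] in pixels: a listed point, or the origin of a listed thing).
The state is a dict: "clock": time; "q": joint angles; "joint_velocities": joint speeds; "tau": joint torques, N m; "position": TCP position; "eef_rot": TCP orientation; "contact_force": force on the tool from outside, world axes, zero at the start; "wrist_torque": the same for the moment, N m; "finger_gap": opening from 0.0 (shut) to 1.0 (fully open); "grasp_force": force on a finger pad.
Only numpy, scipy, OpenCV 4.12 (cv2) and the standard library are available. Lean on these libraries where they do the work, as an engineer would, in place of code of your own. Each camera call takes 0.05 s, during which the arm holds its last target. There are 200 camera calls.

### The job

Sort the parts on the plywood board: put each brake pad, the bearing and the piston into the yellow bin whose far ledge shows a sample of the same kind, with the piston set down standing upright, crown up. When those four are in their bins, deal with the big iron pulley, which is too heavy to lift: push it along the board and over the end, so that it tips into the empty green crate and lies fully down inside it.

Things in the scene. Friction and masses are not known exactly. Their poses are not given: they have to be found in the camera images.
- pad_a: Brake pad, one of two alike, lying flat on the board with its length roughly along the robot's x: a rectangular block 80 (x) x 42 (y) x 14 mm, thin bright steel backing plate below, dark lining in two halves on top. 0.22 kg. Origin: centre of the block, 7 mm above its underside.
- pad_b: Brake pad, one of two alike, lying flat on the board with its length roughly along the robot's x: a rectangular block 80 (x) x 42 (y) x 14 mm, thin bright steel backing plate below, dark lining in two halves on top. 0.22 kg. Origin: centre of the block, 7 mm above its underside.
- bearing: Ball bearing, a flat bright steel ring with visible balls, lying flat on the board: 56 mm outside diameter, 18 mm high, 0.18 kg; the bore is closed by a dark cap, so grip it by the outside. Origin: centre of its body, 9 mm above its underside.
- piston: Aluminium engine piston standing crown up on the board: plain upright cylinder 56 mm in diameter, 50 mm high, dark ring grooves near the top, 0.3 kg. Origin: centre of its body, 25 mm above its underside, z up through the crown.
- pulley: Heavy dark iron crankshaft pulley lying flat near the middle of the board: disc 120 mm in diameter, 36 mm thick with a flat top, about 1.8 kg, too wide and heavy to pick up; it slides when pushed at its rim with roughly 5 to 20 N. Pushed with two fingers held apart along its rim it does not veer. Origin: centre of its body, 18 mm above its underside.
- bin_pads: Yellow open bin, fixed on the table, one of three alike. Origin: centre of the well, at table level. Well inside 110 (x) x 130 (y) mm, walls and floor 3 mm, rim 50 mm high. On its far (+x) side a ledge 20 mm high, 68 mm deep, carries a fixed sample part, centred 92 mm from the origin: a brake pad, lying across.
- bin_bearings: Yellow open bin, fixed on the table, one of three alike. Origin: centre of the well, at table level. Well inside 110 (x) x 130 (y) mm, walls and floor 3 mm, rim 50 mm high. On its far (+x) side a ledge 20 mm high, 68 mm deep, carries a fixed sample part, centred 92 mm from the origin: a ball bearing.
- bin_pistons: Yellow open bin, fixed on the table, one of three alike. Origin: centre of the well, at table level. Well inside 110 (x) x 130 (y) mm, walls and floor 3 mm, rim 50 mm high. On its far (+x) side a ledge 20 mm high, 68 mm deep, carries a fixed sample part, centred 92 mm from the origin: a piston standing up (top 70 mm above the table).
- crate: Empty green crate, fixed, left or right end of the plywood board (a junk-filled one stands at the other end). 190 x 190 mm outside, walls and floor 5 mm, rim 56 mm high. Origin: centre of its underside, at table level. The board, 210 (x) x 380 (y) mm, top 60 mm above the table, fixed, ends 97 mm from the crate's origin along its y axis; their centre lines agree. All parts start on it.
Not all that is in view belongs to the job. What is shaped like the bearing but purple is not meant.

How it is judged:
On the way, in this order (a step that is already met when the one before it is completed fails the run):
1. both brake pads, the bearing and the piston (upright) are in their own bins (x of pad_a in the frame of bin_pads between -0.05 and 0.05 m and y of pad_a in the frame of bin_pads between -0.06 and 0.06 m and z of each of pad_a, pad_b in the frame of bin_pads below 0.04 m and x of pad_b in the frame of bin_pads between -0.05 and 0.05 m and y of pad_b in the frame of bin_pads between -0.06 and 0.06 m and x of bearing in the frame of bin_bearings between -0.05 and 0.05 m and y of bearing in the frame of bin_bearings between -0.06 and 0.06 m and z of bearing in the frame of bin_bearings below 0.035 m and x of piston in the frame of bin_pistons between -0.05 and 0.05 m and y of piston in the frame of bin_pistons between -0.06 and 0.06 m and z of piston in the frame of bin_pistons below 0.042 m and angle between piston's own z axis and vertical below 0.2 rad), for 0.2 s.
2. the pulley has been tipped into the empty crate (x of pulley in the frame of crate between -0.05 and 0.05 m and y of pulley in the frame of crate between -0.05 and 0.05 m and z of pulley in the frame of crate below 0.045 m), for 0.2 s.
At the end, for the whole second after the job is handed in: Pads, bearing and piston inside the wells of their own bins (centre within 50 mm in x, 60 mm in y; at most 40, 35, 42 mm above the table), piston upright within 0.2 rad; pulley centre within 50 mm of the crate's in x and y, under 45 mm high; all released, at rest (all of step 1 and all of step 2 and linear speed of each of pad_a, pad_b, bearing, piston, pulley below 0.02 m/s and contact force between the fingers and pad_a below 0.1 N and contact force between the fingers and pad_b below 0.1 N and contact force between the fingers and bearing below 0.1 N and contact force between the fingers and piston below 0.1 N and contact force between the fingers and pulley below 0.1 N); the robot touches nothing.
It fails at once if the pulley is lifted more than 20 mm off the board (height (world z) of pulley above 0.098 m).
It also fails if it takes over 120 s, if anything falls off the work surface, if the arm or the gripper's body presses on something with over 40 N, if the wrist force passes 120 N, or if a joint passes its speed limit or range.

## Working session

There is one attempt and no reset: what is moved stays moved. The work goes in short steps, each a Python script; the robot and the scene stay as the last script left them, time stands still between calls to the robot, and variables do not carry over. Pictures are saved under pics/ and viewed, at most 14 in all, crops included, and the job is handed in when it is done.

```bash
mkdir -p pics; ls; cat > h.py <<'E'
from cell import *
import numpy as np, cv2
from scipy.spatial.transform import Rotation as R
def ray(f,px,z,Tw=None):
    T=np.array(f["cam_to_world"]) if "cam_to_world" in f else Tw@np.array(f["T_tool_cam"])
    d=T[:3,:3]@np.array([(px[0]-f["cx"])/f["fx"],(px[1]-f["cy"])/f["fy"],1])
    o=T[:3,3]; return o+d*(z-o[2])/d[2]
def proj(f,p,Tw=None):
    T=np.array(f["cam_to_world"]) if "cam_to_world" in f else Tw@np.array(f["T_tool_cam"])
    c=np.linalg.inv(T)@np.r_[p,1]; return f["fx"]*c[0]/c[2]+f["cx"],f["fy"]*c[1]/c[2]+f["cy"]
def tw():
    s=get_state(); T=np.eye(4); T[:3,:3]=R.from_rotvec(s["eef_rot"]).as_matrix(); T[:3,3]=s["position"]; return T
def save(n,f): cv2.imwrite("pics/"+n,f["img"][:,:,::-1])
def down(yaw): # tool y axis at world angle yaw+90deg; tool x at yaw
    return (R.from_euler('z',yaw)*R.from_euler('x',np.pi)).as_rotvec()
E
python3 - <<'E'
from h import *
np.set_printoptions(precision=3,suppress=True)
for c in("scene","side"):
    f=grab_frame(c); save(c+"0.png",f); print(c,np.array(f["cam_to_world"]),f["fx"])
    for n,z in(("pad_a",.067),("bearing",.069),("piston",.085),("pulley",.078),("bin_pads",0),("bin_bearings",0),("bin_pistons",0),("crate",0)):
        for d in tip_of(c,n): print(n,round(d["score"],2),np.round(d["centre"]),ray(f,d["centre"],z))
s=get_state();print(s["position"],s["eef_rot"],s["clock"])
E
```

```text
pics
scene [[ 0.758  0.43  -0.491  0.955]
 [ 0.652 -0.504  0.566 -0.583]
 [-0.004 -0.749 -0.663  0.778]
 [ 0.     0.     0.     1.   ]] 564.9147565384383
pad_a 0.79 [296. 325.] [ 0.535 -0.168  0.067]
pad_a 0.78 [391. 238.] [0.529 0.105 0.067]
bearing 0.8 [252. 295.] [ 0.434 -0.17   0.069]
bearing 0.57 [118. 292.] [ 0.255 -0.313  0.069]
bearing 0.56 [188. 298.] [ 0.358 -0.243  0.069]
pulley 0.6 [328. 263.] [ 0.489 -0.032  0.078]
bin_pads 0.8 [333. 422.] [ 0.666 -0.23   0.   ]
bin_bearings 0.64 [416. 338.] [ 0.673 -0.015  0.   ]
bin_pistons 0.86 [463. 278.] [0.66  0.165 0.   ]
bin_pistons 0.71 [417. 338.] [ 0.673 -0.014  0.   ]
crate 0.85 [405. 216.] [0.469 0.248 0.   ]
side [[ 0.818 -0.376  0.436 -0.106]
 [-0.576 -0.541  0.613 -0.754]
 [ 0.005 -0.752 -0.659  0.877]
 [ 0.     0.     0.     1.   ]] 569.3657153040888
pad_a 0.77 [406. 251.] [ 0.542 -0.169  0.067]
pad_a 0.59 [324. 191.] [0.522 0.089 0.067]
bearing 0.94 [306. 392.] [ 0.184 -0.326  0.069]
bearing 0.79 [322. 339.] [ 0.268 -0.254  0.069]
bearing 0.75 [367. 276.] [ 0.43  -0.179  0.069]
bearing 0.34 [270. 184.] [0.432 0.183 0.069]
piston 0.81 [280. 194.] [0.419 0.119 0.085]
piston 0.47 [348. 183.] [0.571 0.064 0.085]
pulley 0.77 [343. 221.] [ 0.484 -0.03   0.078]
bin_pads 0.83 [464. 266.] [ 0.67  -0.228  0.   ]
bin_bearings 0.71 [400. 214.] [ 0.671 -0.016  0.   ]
bin_pistons 0.9 [348. 184.] [0.643 0.15  0.   ]
bin_pistons 0.74 [403. 254.] [ 0.586 -0.124  0.   ]
crate 0.88 [267. 185.] [0.469 0.264 0.   ]
[0.175 0.521 0.231] [0.506 3.101 0.   ] 0.9
```

View pics/scene0.png

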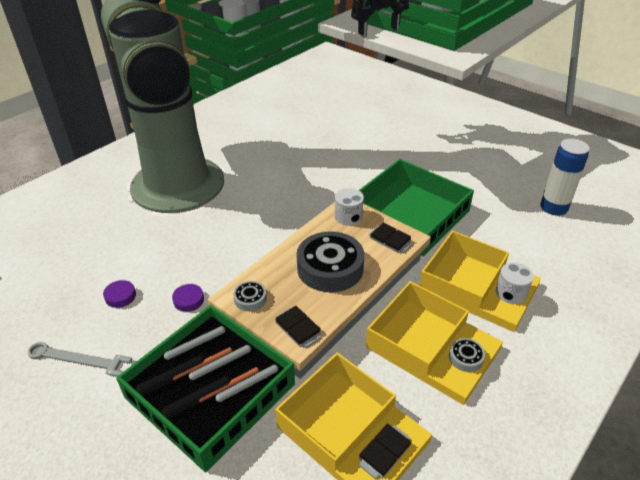

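View pics/side0.png

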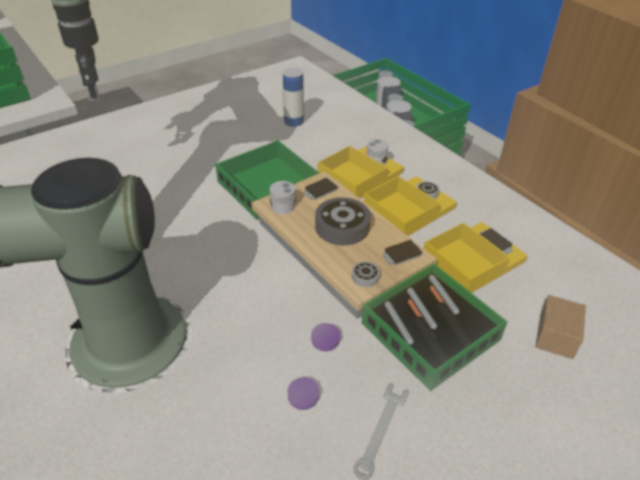

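The scene shows the piston at (349,205), pads at (391,238) and (297,325), the bearing at (252,294) and the pulley at (330,262). The empty crate is at the board's +y end. The bins from front to back are pads (336,415), bearings (418,335) and pistons (465,275). Next I'll take a closer look with the wrist camera.

```bash
python3 - <<'E'
from h import *
np.set_printoptions(precision=3,suppress=True)
for i,(x,y) in enumerate([(.5,.08),(.5,-.12)]):
    for z in(.45,.4,.35,.3):
        q=ik([x,y,z],down(0))
        if q is not None:break
    print(z,q)
    movep([x,y,z],down(0)); sleep(.3)
    T=tw(); f=grab_frame("wrist"); save(f"w{i}.png",f)
    if i==0: print(np.array(f["T_tool_cam"]),f["fx"])
    np.savez(f"w{i}.npz",T=T,Tc=f["T_tool_cam"],k=[f["fx"],f["fy"],f["cx"],f["cy"]],img=f["img"])
    for n,h in(("pad_a",.067),("bearing",.069),("piston",.085),("pulley",.078),("bin_pads",0),("bin_bearings",0),("bin_pistons",0),("crate",0)):
        for d in tip_of("wrist",n): print(n,round(d["score"],2),np.round(d["centre"]),ray(f,d["centre"],h,T))
print(get_state()["clock"])
E
```

```text
0.45 [ 0.013  0.2    0.188  1.559  0.    -3.129]
[[-0.    -0.947 -0.322  0.083]
 [ 1.     0.    -0.001 -0.   ]
 [ 0.001 -0.322  0.947 -0.142]
 [ 0.     0.     0.     1.   ]] 334.73429834313
pad_a 0.9 [306. 169.] [0.528 0.104 0.067]
pad_a 0.74 [480. 163.] [ 0.536 -0.163  0.067]
pad_a 0.42 [393. 199.] [ 0.481 -0.034  0.067]
pad_a 0.25 [380.  68.] [ 0.666 -0.002  0.067]
bearing 0.64 [476. 281.] [ 0.339 -0.186  0.069]
bearing 0.59 [476. 227.] [ 0.435 -0.172  0.069]
bearing 0.56 [504. 329.] [ 0.244 -0.251  0.069]
piston 0.72 [305. 235.] [0.427 0.105 0.085]
pulley 0.71 [381.  70.] [ 0.663 -0.002  0.078]
pulley 0.6 [392. 199.] [ 0.483 -0.031  0.078]
bin_pads 0.58 [511.  76.] [ 0.665 -0.223  0.   ]
bin_bearings 0.95 [377.  70.] [ 0.675 -0.009  0.   ]
bin_pistons 0.76 [269.  80.] [0.66  0.164 0.   ]
crate 0.88 [221. 196.] [0.474 0.259 0.   ]
crate 0.65 [482. 163.] [ 0.53  -0.198  0.   ]
0.45 [-0.379  0.216  0.208  1.563  0.     2.762]
pad_a 0.73 [350. 165.] [ 0.534 -0.165  0.067]
pad_a 0.59 [178. 171.] [0.524 0.101 0.067]
bearing 0.93 [351. 229.] [ 0.433 -0.169  0.069]
bearing 0.88 [405. 328.] [ 0.247 -0.271  0.069]
piston 0.85 [179. 238.] [0.422 0.106 0.085]
pulley 0.82 [260. 199.] [ 0.484 -0.025  0.078]
bin_pads 0.68 [386.  73.] [ 0.67  -0.223  0.   ]
bin_bearings 0.94 [253.  69.] [ 0.676 -0.012  0.   ]
bin_bearings 0.42 [108. 198.] [0.469 0.26  0.   ]
bin_pistons 0.61 [146.  82.] [0.657 0.16  0.   ]
bin_pistons 0.51 [254.  71.] [ 0.673 -0.013  0.   ]
crate 0.93 [107. 198.] [0.47  0.263 0.   ]
11.025
```

View pics/w0.png

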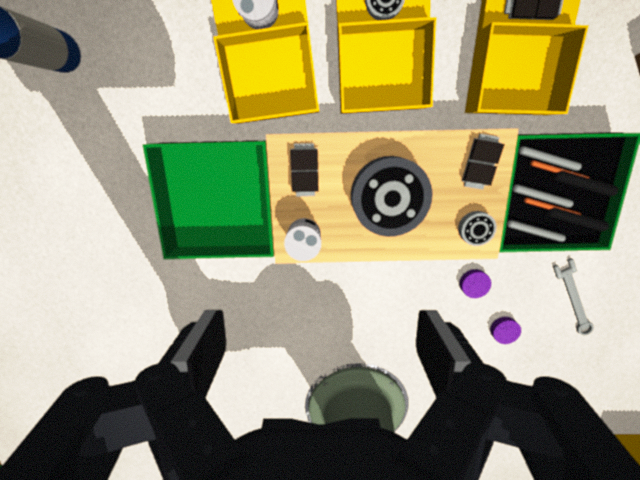

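```bash
python3 - <<'E'
from h import *
np.set_printoptions(precision=3,suppress=True)
T=tw(); f=grab_frame("wrist")
def sh(n,h,k):
    for d in silhouettes("wrist",n)[:k]:
        c=cv2.findContours(d["mask"].astype(np.uint8),0,2)[0]; c=max(c,key=cv2.contourArea)[:,0]
        w=np.array([ray(f,p,h,T)[:2] for p in c])*1000
        print(n,round(d["score"],2),cv2.minAreaRect(w.astype(np.float32)),len(c))
sh("pad_a",.074,2);sh("bin_pads",.05,1);sh("bin_bearings",.05,1);sh("bin_pistons",.05,1);sh("crate",.056,1);sh("pulley",.096,1);sh("bearing",.078,3);sh("piston",.11,1)
E
```

```text
pad_a 0.86 ((538.07177734375, -165.68865966796875), (42.23542022705078, 78.9382553100586), 80.772705078125) 64
pad_a 0.6 ((526.1996459960938, 102.94603729248047), (79.02574157714844, 47.2769775390625), 0.8544996976852417) 56
bin_pads 0.74 ((680.4754638671875, -222.6360626220703), (141.10935974121094, 145.7709503173828), 89.3049545288086) 54
bin_bearings 0.58 ((682.2623901367188, -16.286239624023438), (146.4293975830078, 140.1383056640625), 2.463493585586548) 79
bin_pistons 0.64 ((679.4651489257812, 151.8933868408203), (161.791259765625, 153.95973205566406), 6.776217460632324) 156
pulley 0.94 ((487.73504638671875, -28.34857940673828), (119.16267395019531, 123.51202392578125), 17.55588150024414) 119
bearing 0.96 ((339.32830810546875, -203.66091918945312), (52.35041809082031, 45.81462478637695), 2.004192352294922) 40
bearing 0.78 ((435.7469482421875, -172.6529541015625), (56.56418228149414, 54.37409210205078), 0.9039161205291748) 50
bearing 0.72 ((247.46823120117188, -268.24359130859375), (58.17427444458008, 44.169681549072266), 3.9254915714263916) 38
piston 0.61 ((428.2662353515625, 99.70297241210938), (53.3985595703125, 76.3753662109375), 40.20505905151367) 64
```

The w0 picture shows the empty crate at (208,198), the board spanning columns 270–515 and the bins along the top. The bins are slightly yawed. Their front rim corners are at about (233,122)/(318,110), (341,112)/(434,107) and (468,113)/(570,116).

```bash
python3 - <<'E'
from h import *
np.set_printoptions(precision=4,suppress=True)
d=np.load("w0.npz"); f=dict(zip(("fx","fy","cx","cy"),d["k"]));f["T_tool_cam"]=d["Tc"]
for n,c in dict(pistons=[(233,122),(318,110),(216,38),(308,25)],bearings=[(341,112),(434,107),(338,27),(436,18)],pads=[(468,110),(570,116),(484,22),(586,28)]).items():
    p=[ray(f,u,.05,d["T"])[:2] for u in c]; e=p[0]-p[1]; yaw=np.arctan2(-e[0],e[1])
    m=(p[0]+p[1])/2
    print(n,np.linalg.norm(e),np.degrees(yaw),m+.058*np.array([np.cos(yaw),np.sin(yaw)]),"depth",np.linalg.norm(p[0]-p[2]),np.linalg.norm(p[1]-p[3]))
f["img"]=d["img"]
im=cv2.resize(d["img"][0:130,200:610],None,fx=1.9,fy=1.9,interpolation=2); cv2.imwrite("pics/bins.png",im[:,:,::-1])
E
```

```text
pistons 0.1304392702033626 7.470549698752729 [0.6616 0.1569] depth 0.11252877275821313 0.11130733230851138
bearings 0.13952757148601103 2.8670354297985203 [ 0.6712 -0.0167] depth 0.11101551544201531 0.11505786968724138
pads 0.15554668330521948 -3.107872134907318 [ 0.6663 -0.2217] depth 0.11418854271204085 0.11530086912239168
```

View pics/bins.png

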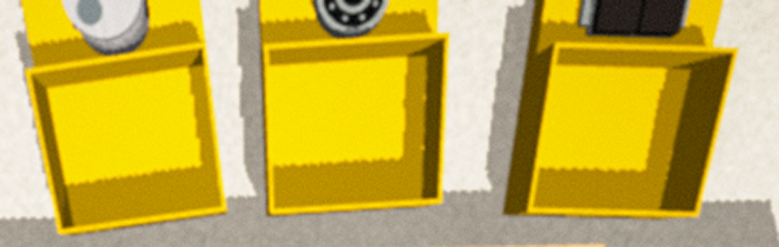

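The crop gives clean rim corners, so I'll fit the rectangles and then run the first transfer, the bearing.

```bash
python3 - <<'E'
from h import *
np.set_printoptions(precision=4,suppress=True)
d=np.load("w0.npz"); f=dict(zip(("fx","fy","cx","cy"),d["k"]));f["T_tool_cam"]=d["Tc"]
M=np.array([[-58,68],[-58,-68],[58,68],[58,-68]])/1000
for n,c in dict(pistons=[(61,232),(225,212),(28,70),(204,47)],bearings=[(269,214),(441,203),(264,46),(447,36)],pads=[(527,210),(698,215),(556,45),(736,50)]).items():
    p=np.array([ray(f,(u/1.9+200,v/1.9),.05,d["T"])[:2] for u,v in c]); m=p.mean(0)
    r,_=R.align_vectors(np.c_[p-m,np.zeros(4)],np.c_[M,np.zeros(4)]); y=r.as_rotvec()[2]
    print(n,m,np.degrees(y),"res",np.linalg.norm(p-m-M@np.array([[np.cos(y),np.sin(y)],[-np.sin(y),np.cos(y)]]),axis=1))
E
cat >> h.py <<'E'
BINS=dict(pads=(.667,-.225,-2),bearings=(.673,-.014,2),pistons=(.66,.161,7))
def carry(x,y,yaw,ztcp,bin,zplace,N=50):
    o=down(np.radians(yaw)); bx,by,byaw=BINS[bin]; ob=down(np.radians(byaw))
    movep([x,y,.18],o); move_l([x,y,ztcp],.15,until_force=15); grab(N)
    s=get_state(); print("grip",s["finger_gap"],s["grasp_force"],s["position"])
    move_l([x,y,.19],.25); movep([bx,by,.19],ob)
    s=get_state(); print("held",s["finger_gap"],s["grasp_force"])
    hit=move_l([bx,by,zplace],.12,until_force=8); print("hit",hit,get_state()["position"])
    let_go(); move_l([bx,by,.19],.25); print("clock",get_state()["clock"])
E
```

```text
pistons [0.6595 0.1573] 6.934416440657623 res [0.003  0.0013 0.0015 0.0032]
bearings [ 0.6701 -0.0152] 3.22206764750756 res [0.0007 0.001  0.0008 0.0019]
pads [ 0.6665 -0.2245] -1.427041854072747 res [0.0016 0.0014 0.0021 0.0021]
```

```bash
sed -i 's/^BINS=.*/BINS=dict(pads=(.667,-.225,-1.5),bearings=(.671,-.0145,3),pistons=(.66,.159,7))/' h.py; python3 - <<'E'
from h import *
carry(.434,-.1715,0,.059,"bearings",.005)
f=grab_frame("scene"); save("s1.png",f)
E
```

```text
grip 0.6330522797643291 51.34289503097534 [ 0.43472219 -0.17207066  0.06025213]
held 0.6288551816762863 52.948928475379944
hit False [ 0.67172065 -0.01457925  0.00590655]
clock 18.7083
```

View pics/s1.png

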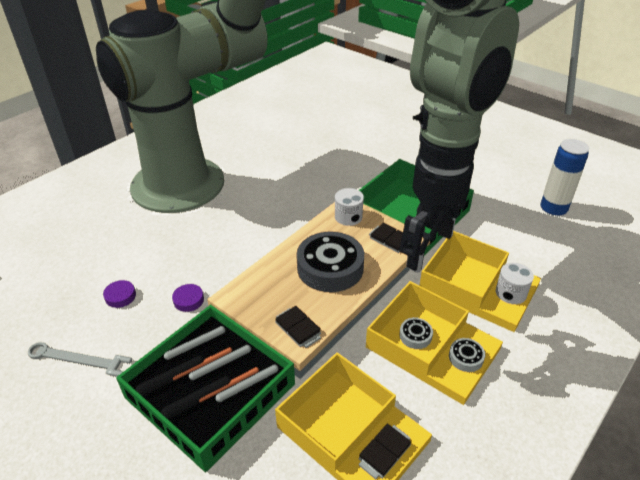

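The bearing lies flat in its bin at (416,331). Now the pads and the piston.

```bash
python3 - <<'E'
from h import *
carry(.536,-.1658,-9.2,.060,"pads",.005)
carry(.527,.103,0.8,.060,"pads",.020)
carry(.4245,.107,0,.076,"pistons",.019,40)
movep([.48,-.13,.2],down(np.pi/2)); sleep(.2)
T=tw();f=grab_frame("scene"); save("s2.png",f)
print([(d["score"],ray(f,d["centre"],.078)) for d in tip_of("scene","pulley")])
w=grab_frame("wrist"); save("w2.png",w)
print([(d["score"],ray(w,d["centre"],.078,T)) for d in tip_of("wrist","pulley")])
print(get_state()["q"],get_state()["clock"])
E
```

```text
grip 0.4746413974597908 51.57205939292908 [ 0.53660986 -0.16616594  0.06095143]
held 0.47314439234073136 50.83409786224365
hit False [ 0.66767347 -0.22533351  0.0059706 ]
clock 25.4083
grip 0.47674433926738685 51.50910794734955 [0.52766841 0.10323082 0.06089392]
held 0.47575121187105407 50.75064182281494
hit False [ 0.66771776 -0.22529438  0.02101096]
clock 40.0
grip 0.6449529970992015 41.668206453323364 [0.42524037 0.10722916 0.0770301 ]
held 0.6417750949046306 42.96312153339386
hit True [0.65891333 0.15882637 0.02007978]
clock 50.1667
[(0.59, array([ 0.48727854, -0.03060981,  0.078     ]))]
[(0.73, array([ 0.48845813, -0.02743478,  0.078     ]))]
[-4.13029577e-01  2.54180302e-01 -3.77212392e-01  9.39428273e-01
  8.22620290e-07  1.15774863e+00] 54.1333
```

View pics/s2.png

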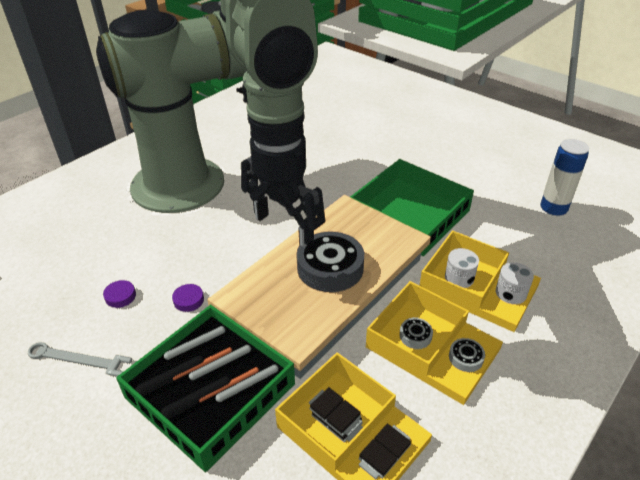

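View pics/w2.png

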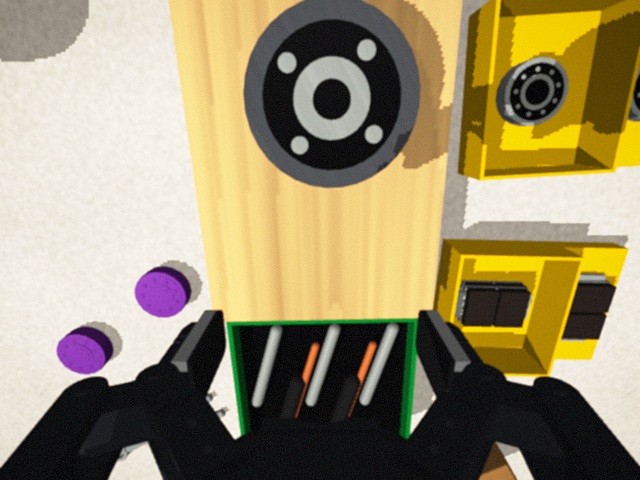

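All four parts are in their bins. In s2 the piston is upright at (462,268), the bearing at (416,331) and the pads stacked at (337,411). The w2 picture shows the bare pulley at (332,97). Now I need the board axis and the crate position.

```bash
python3 - <<'E'
from h import *
np.set_printoptions(precision=4,suppress=True)
d=np.load("w0.npz"); f=dict(zip(("fx","fy","cx","cy"),d["k"]));f["T_tool_cam"]=d["Tc"]
p=np.array([ray(f,u,.056,d["T"])[:2] for u in [(145,145),(267,141),(273,258),(162,258)]]); print("crate",p,p.mean(0))
p=np.array([ray(f,u,.06,d["T"])[:2] for u in [(266,134),(519,128),(499,259),(274,263)]]); print("board",p,p.mean(0))
T=tw();w=grab_frame("wrist")
p=np.array([ray(w,u,.06,T)[:2] for u in [(172,2),(463,2),(209,319),(442,319)]]); print("board2",p,(p[0]+p[1])/2,(p[2]+p[3])/2)
E
```

```text
crate [[0.5623 0.3506]
 [0.5682 0.1628]
 [0.3764 0.1624]
 [0.3764 0.3528]] [0.4708 0.2572]
board [[ 0.5784  0.1632]
 [ 0.587  -0.2168]
 [ 0.3763 -0.223 ]
 [ 0.3688  0.1605]] [ 0.4776 -0.029 ]
board2 [[ 0.3742  0.0407]
 [ 0.5821  0.0406]
 [ 0.3731 -0.2178]
 [ 0.5971 -0.2178]] [0.4782 0.0407] [ 0.4851 -0.2178]
```

```bash
python3 - <<'E'
from h import *
o=down(np.pi/2+.04)
movep([.488,-.108,.16],o)
print(move_l([.488,-.108,.066],.12,until_force=10))
print(move_l([.479,.098,.066],.07,until_force=60),get_state()["contact_force"])
print(move_l([.478,.120,.066],.03,until_force=40),get_state()["contact_force"],get_state()["position"])
sleep(.3)
f=grab_frame("scene"); save("s3.png",f); w=grab_frame("wrist"); save("w3.png",w); print(get_state()["clock"])
E
```

```text
False
False [ -0.52204492 -10.47270996   2.65109175]
False [ -1.59317679 -13.78377513  15.3160143 ] [0.47964749 0.11645572 0.0678889 ]
59.8
```

View pics/s3.png

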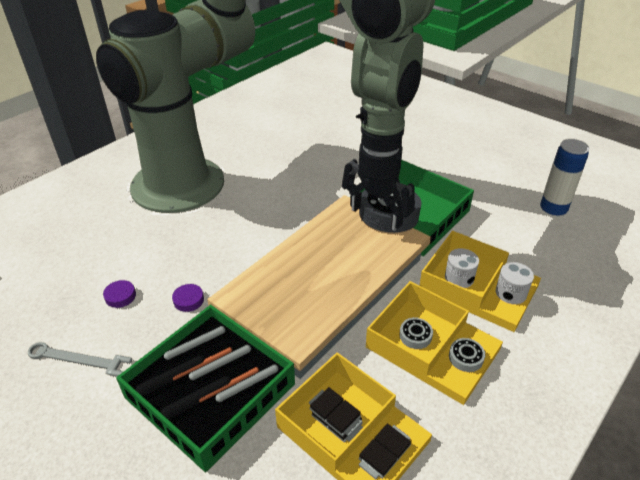

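View pics/w3.png

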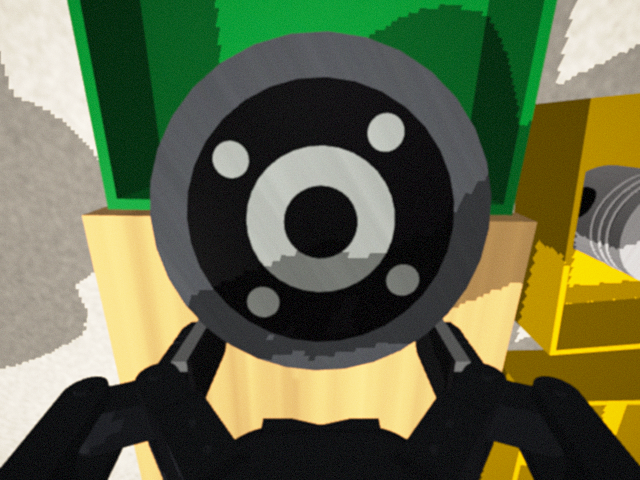

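The pulley has straddled the board end (its centre is near (320,220), with the board edge at row 213) and is about to tip. I'll keep pushing.

```bash
python3 - <<'E'
from h import *
for y in (.130,.140,.150,.160,.170):
    print(y,move_l([.4775,y,.067],.04,until_force=35),np.round(get_state()["contact_force"],1),np.round(get_state()["position"],3))
sleep(.2)
w=grab_frame("wrist"); save("w4.png",w); print(get_state()["clock"])
E
```

```text
0.13 False [ 0.3 -0.5 -1. ] [0.477 0.13  0.067]
0.14 False [ 1.4 -5.5  1.6] [0.478 0.139 0.067]
0.15 False [ 1.2 -3.2  2. ] [0.478 0.15  0.067]
0.16 False [-0.3 -0.8  0. ] [0.477 0.161 0.067]
0.17 False [0.6 0.3 0.3] [0.477 0.17  0.067]
62.05
```

View pics/w4.png

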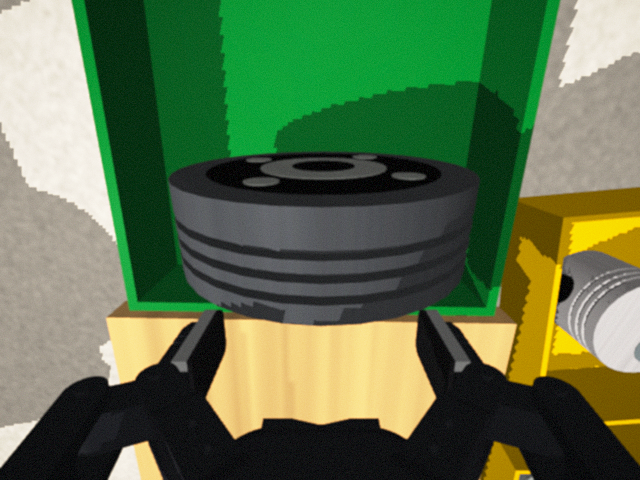

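The pulley now leans steeply into the crate, with its trailing edge on the board end at (320,318). I'll push it further.

```bash
python3 - <<'E'
from h import *
for y in (.18,.19,.20,.21,.22,.23):
    h=move_l([.476,y,.067],.05,until_force=35)
    print(y,h,np.round(get_state()["contact_force"],1),np.round(get_state()["position"],3))
    if h: break
sleep(.2)
w=grab_frame("wrist"); save("w5.png",w); print(get_state()["clock"])
E
```

```text
0.18 False [-0.1 -0.3 -0.1] [0.476 0.18  0.067]
0.19 False [-0.6  0.3 -0.9] [0.476 0.19  0.067]
0.2 False [ 0.4 -2.3 -0. ] [0.476 0.2   0.067]
0.21 False [-0.9 -0.6  0. ] [0.476 0.21  0.067]
0.22 False [ 0. -0.  0.] [0.476 0.22  0.067]
0.23 False [-0.4  0.2 -0.1] [0.476 0.23  0.067]
64.4
```

View pics/w5.png

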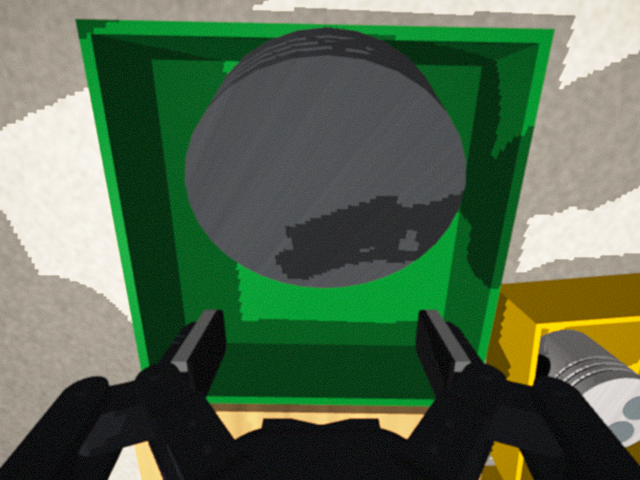

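The pulley flipped upside down in the crate. Its far rim is visible, so it may be leaning on the far wall. I'll back off and look.

```bash
python3 - <<'E'
from h import *
move_l([.476,.17,.22],.25); sleep(.2)
T=tw();w=grab_frame("wrist"); s=grab_frame("scene")
for d in silhouettes("wrist","pulley")[:1]:
    c=max(cv2.findContours(d["mask"].astype(np.uint8),0,2)[0],key=cv2.contourArea)[:,0]
    print(cv2.boundingRect(c),[(h,np.round(cv2.minAreaRect(np.array([ray(w,p,h,T)[:2] for p in c],np.float32)),3) if 0 else cv2.minAreaRect(np.array([ray(w,p,h,T)[:2] for p in c],np.float32)*1000)) for h in(.041,)])
im=np.hstack([cv2.resize(w["img"][0:400,80:560],(400,333)),cv2.resize(s["img"][130:260,330:490],(400,333),interpolation=2)]); cv2.imwrite("pics/c6.png",im[:,:,::-1]); print(get_state()["clock"])
E
```

```text
(254, 0, 149, 159) [(0.041, ((476.1272888183594, 291.946533203125), (128.63265991210938, 123.88072967529297), 2.2637126445770264))]
65.5583
```

View pics/c6.png

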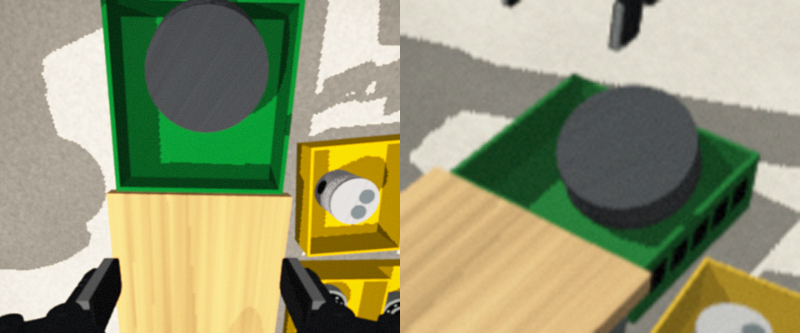

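The pulley leans against the far wall with its far edge raised. I'll push it back from beyond the far rim with the fingers apart, just above the rim.

```bash
python3 - <<'E'
from h import *
o=down(np.pi/2)
movep([.474,.43,.22],o); print(move_l([.474,.43,.057],.2,until_force=10))
for y in (.39,.375,.36,.35,.34,.33,.32,.312):
    h=move_l([.474,y,.057],.06,until_force=35)
    print(y,h,np.round(get_state()["contact_force"],1),np.round(get_state()["position"],3))
    if h: break
move_l([.474,.40,.10],.2); move_l([.474,.28,.28],.25); sleep(.2)
T=tw();w=grab_frame("wrist"); s=grab_frame("scene")
im=np.hstack([cv2.resize(w["img"][0:400,80:560],(400,333)),cv2.resize(s["img"][130:260,330:490],(400,333),interpolation=2)]); cv2.imwrite("pics/c7.png",im[:,:,::-1]); print(get_state()["clock"])
E
```

```text
False
0.39 False [-0.1 -0.5 -0.5] [0.474 0.39  0.057]
0.375 False [-0.8 -0.2 -0.1] [0.474 0.375 0.057]
0.36 False [0.9 0.  0.4] [0.474 0.36  0.057]
0.35 False [ 0.1 -0.2 -0.3] [0.474 0.35  0.057]
0.34 False [ 0.1 -0.1  0.3] [0.474 0.34  0.057]
0.33 False [0.9 0.5 0.5] [0.474 0.33  0.057]
0.32 False [-0.2  0.2 -0.4] [0.474 0.319 0.057]
0.312 False [-0.5 -0.4 -0.6] [0.474 0.312 0.057]
72.6667
```

View pics/c7.png

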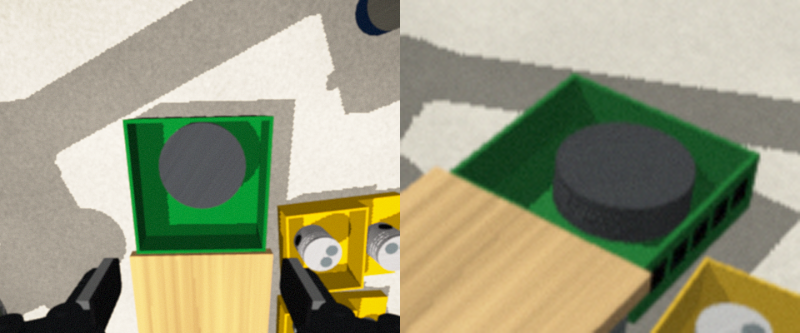

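The pulley now appears to lie flat on the crate floor. I'll check its position numerically, along with the four parts.

```bash
python3 - <<'E'
from h import *
np.set_printoptions(precision=3,suppress=True)
T=tw()
for c in("wrist","scene","side"):
    f=grab_frame(c)
    for n,h in(("pulley",.023),("bearing",.012),("piston",.028),("pad_a",.024)):
        print(c,n,[(d["score"],ray(f,d["centre"],h,T)[:2]) for d in tip_of(c,n)[:2]])
    for d in silhouettes(c,"pulley")[:1]:
        k=max(cv2.findContours(d["mask"].astype(np.uint8),0,2)[0],key=cv2.contourArea)[:,0]
        print(cv2.minAreaRect(np.array([ray(f,p,.041,T)[:2] for p in k],np.float32)*1000))
E
```

```text
wrist pulley [(0.59, array([0.474, 0.288]))]
wrist bearing []
wrist piston [(0.98, array([0.658, 0.161]))]
wrist pad_a []
((475.099365234375, 287.68341064453125), (116.93830871582031, 118.93204498291016), 6.493296146392822)
scene pulley [(0.74, array([0.478, 0.281]))]
scene bearing [(0.95, array([ 0.672, -0.015])), (0.75, array([ 0.304, -0.222]))]
scene piston [(0.97, array([0.653, 0.154]))]
scene pad_a [(0.78, array([ 0.669, -0.226])), (0.67, array([ 0.675, -0.232]))]
((486.25262451171875, 267.2379150390625), (117.63019561767578, 160.23471069335938), 31.437612533569336)
side pulley [(0.63, array([0.475, 0.281]))]
side bearing [(0.65, array([ 0.206, -0.294])), (0.6, array([ 0.3  , -0.212]))]
side piston [(0.79, array([0.653, 0.157]))]
side pad_a [(0.98, array([ 0.659, -0.23 ])), (0.6, array([ 0.658, -0.23 ]))]
((461.04217529296875, 269.00323486328125), (164.55587768554688, 116.9961166381836), 59.76393127441406)
```

```bash
python3 -c "
from cell import *
print(sign_off())"
```

```text
the job is handed in; nothing more can be done
None
```

Job handed in, with no verdict returned: the last camera checks showed both pads, the bearing and the upright piston in their bins, and the pulley lying flat but upside down in the green crate, about 3 cm off its centre.

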